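# Pack the low green tin and close the gift box

### The arm

A 6-joint arm with a two-finger parallel gripper is mounted at the origin on the work surface. World frame = base frame: x ahead of the robot, y to its left, z up, the work surface at z = 0. Lengths are in m, angles in degrees, forces in N, time in s.
With the tool pointing down it reaches from about 0.35 to 0.875 m from the base axis. Payload 4.2 kg.
Tool frame: the origin (TCP) lies on the centre line of the jaws, within the pads' length; the fingertips stand 25 mm ahead of it and the grasp point (between the pads) lies 6 mm ahead of it; z points along the fingers, y is the line along which they close (so a half turn about z gives the same grasp; the last joint's range is limited). The gripper opens to 87 mm and grips with 3 to 60 N. Pads are 19 mm wide; open, the fingers measure 117 mm over their backs; the gripper's body (75 mm by 190 mm) begins 51 mm behind the grasp point.
Start: joints at [-54.282, 22.042, 0.453, 0, -68.411, -14.817], TCP at [0.223, -0.584, 0.219] pointing down, gripper open.
Joint ranges: [-179.83, 179.83], [-69.29, 118.12], [-61.27, 80.66], [-181.25, 117.63], [-171.15, -9.14], [-177.46, 177.46]. Speed limits (degrees/s): [159.86, 159.86, 180, 180, 180, 180].

### API

Orientations are given as a 3x3 rotation matrix whose columns are the frame's x, y, z axes.
In Python, from station import r gives the robot as it stands.
- The arm moves only by the tool move_arm, never from a script. Its argument "series" is a list of rows, each an object with "grip": the opening, from 0 (shut) to 1 (fully open); "xyz": the shift along the tool's x, y, z in mm, a list of three; "angular": the turn, a rotation vector about the tool's x, y, z in rad, a list of three. A call has 1 to 10 rows; each row is the pose to reach, as a shift and turn from the pose commanded when the call began, along the tool's axes at that moment; what a row does not reach only later rows make up. A row lasts 1/10 s, in which the tool goes at most 50 mm and 8.59 degrees, less where a joint would pass 70% of its speed; a pose out of reach is approached as far as the arm can. A call with a gripper value outside its range is refused whole. The fingers move at their own pace and stop on an object; the grip force is fixed at half the most. Time passes only in rows, so rows that repeat a pose let the fingers close. It gives the time, the measured TCP pose, the force, the opening and the grip force at its end, in the units of the state.
- r.sense(): the state, without advancing time (a new reading comes with each control period).
- r.capture(name): name is "scene" or "side" or "wrist"; returns a dict with "img" (384x512x3 uint8, red, green, blue), "camera_matrix" (3x3 intrinsics, pixels), "rvec" (rotation vector, rad) and "tvec" (3), from world to camera coordinates, as OpenCV has them; the wrist camera has in their place "hand_eye" (4x4, takes a point from camera to tool coordinates, whose origin is the TCP and whose axes are the flange's). Camera axes: x right, y down, z forward; pixel columns grow to the right and rows downward; lengths in m; the calibration is good to about 2 mm. A picture is of the moment at which its call begins: read the wrist's pose just before it. There is no depth.
- r.finish_job(): hands the job in; it is judged then, once.
The state is a dict: "time_s": time; "joints": joint angles; "joint_velocities": joint speeds; "effort": joint torques, N m; "tcp_pos": TCP position; "ee_rot": TCP orientation; "wrist_force": force on the tool from outside, world axes, zero at the start; "moment": the same for the moment, N m; "gripper_width": opening from 0.0 (shut) to 1.0 (fully open); "gripper_force": force on a finger pad.
Only numpy, scipy, OpenCV 4.12 (cv2) and the standard library are available. Lean on these libraries where they do the work, as an engineer would, in place of code of your own. Each camera call takes 0.05 s, during which the arm holds its last target. There are 200 camera calls.

### The job

Finish packing this order: stand the low green tin upright in the free half of the white gift box, beside the blue tin that is already in it, then close the lid fully. The tall green tin (too tall for the lid) and the orange tin are not part of the order, and the blue tin stays standing in the box.

Things in the scene. Friction and masses are not known exactly. Their poses are not given: they have to be found in the camera images.
- tin: The low green tin with brass-coloured bands: closed upright cylinder, 54 mm in diameter, 50 mm high, about 0.15 kg, standing on the table. Origin: centre of its underside, z up. Beside it, in any order and at least 105 mm off (centres), stand a tall green tin (same diameter, 95 mm high) and a low orange tin of the same size; farther left lies a tape roll.
- packed: The low blue tin with silver bands, 54 mm in diameter and 50 mm high, already standing in one half of the box, about 65 mm from the box centre along box +y or -y, at box x near 0. Origin: centre of its underside. The other half is free and bears only a flat round paper disc.
- box: White open gift box, fixed: outside 145 (its x) by 280 (its y) by 75 mm high, walls and floor 5 mm thick, no dividers. Origin: centre of its underside, on the table; z up. Its +x side, which looks roughly to the robot's right (world -y), carries the lid hinge; its y axis runs roughly along world x. Fingers that close along box y have room beside the tin and stay clear of the lid.
- lid (a joint): Angle of the flat white lid (145 x 280 x 6 mm, 0.12 kg, no handle, blue band across its back), hinged on the top of the box's +x wall (box x +72, height 75 mm). 0 = closed. It starts open, leaning back against its stop at 1.9 rad: free edge at height 212 mm, box x +120 mm (220 mm high when upright). Pushed from behind (to box -x) below about 1.5 rad it falls shut by itself; let go sooner it falls open.
Not all that is in view belongs to the job. What is shaped like the tin but purple is not meant.

How it is judged (in metres and radians):
On the way, in this order (a step that is already met when the one before it is completed fails the run):
1. the low green tin stands in the box, let go, with the lid still open (z of tin in the frame of box between 0 and 0.015 m and x of tin in the frame of box between -0.06 and 0.06 m and y of tin in the frame of box between -0.13 and 0.13 m and angle between tin's own z axis and vertical below 0.2 rad and value of joint lid above 0.6 rad and contact force between tin and the fingers below 0.1 N), for 0.2 s.
2. the lid is closed (value of joint lid below 0.06 rad), for 0.2 s.
At the end, for the whole second after the job is handed in: The lid is closed (within 0.06 rad), and the low green tin and the blue tin both stand upright (within 0.2 rad) on the floor of the box, at rest (value of joint lid below 0.06 rad and z of tin in the frame of box between 0 and 0.015 m and x of tin in the frame of box between -0.06 and 0.06 m and y of tin in the frame of box between -0.13 and 0.13 m and angle between each of tin, packed's own z axis and vertical below 0.2 rad and z of packed in the frame of box between 0 and 0.015 m and x of packed in the frame of box between -0.06 and 0.06 m and y of packed in the frame of box between -0.13 and 0.13 m and linear speed of each of tin, packed below 0.02 m/s); the robot touches nothing.
It also fails if it takes over 48 s, if anything falls off the work surface, if the arm or the gripper's body presses on something with over 40 N, if the wrist force passes 120 N, or if a joint passes its speed limit or range.

## Working session

There is one attempt and no reset: what is moved stays moved. The work goes in short steps, Python scripts to look and compute and a tool call to move; the robot and the scene stay as the last step left them, time stands still between calls to the robot, and variables do not carry over. Pictures are saved under pics/ and viewed, at most 10 in all, crops included, and the job is handed in when it is done.

Besides the shell and the picture viewer there is one more tool, called after ">>>" by a JSON object that holds its "op" and its "data". move_arm: Moves the arm, as the interface text tells. Its arguments: {"type":"object","properties":{"series":{"type":"array"}},"required":["series"]}

```bash
mkdir -p pics; ls; cat > h.py <<'E'
import numpy as np, cv2
from station import r
def cap(n,save=None):
    c=r.capture(n)
    if save: cv2.imwrite('pics/'+save,cv2.cvtColor(c['img'],cv2.COLOR_RGB2BGR))
    return c
def pose(c,s=None):
    "camera R (cam->world), centre"
    if 'rvec' in c:
        R=cv2.Rodrigues(np.array(c['rvec'],float))[0]; return R.T,-R.T@np.array(c['tvec'],float).ravel()
    T=np.eye(4);T[:3,:3]=s['ee_rot'];T[:3,3]=s['tcp_pos'];T=T@np.array(c['hand_eye']);return T[:3,:3],T[:3,3]
def onplane(c,uv,z,s=None):
    R,o=pose(c,s);d=R@np.linalg.inv(c['camera_matrix'])@np.array([uv[0],uv[1],1.]);return o+d*(z-o[2])/d[2]
def proj(c,p,s=None):
    R,o=pose(c,s);q=np.array(c['camera_matrix'])@(R.T@(np.array(p)-o));return q[:2]/q[2]
E
python3 - <<'E'
from h import *
a=cap('scene')['img'];b=cap('side')['img']
np.set_printoptions(precision=3,suppress=True)
im=np.vstack([a,b]);im=np.hstack([a,b])
cv2.imwrite('pics/a.png',a[:,:,::-1]);cv2.imwrite('pics/b.png',b[:,:,::-1])
s=r.sense();print(s['time_s'],s['tcp_pos'],s['ee_rot'])
E
```

```text
pics
0.1 [ 0.223 -0.583  0.218] [[-0.934 -0.357 -0.001]
 [-0.357  0.934  0.002]
 [ 0.     0.002 -1.   ]]
```

View pics/a.png

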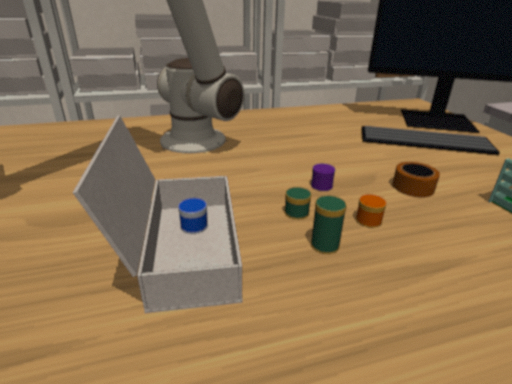

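View pics/b.png

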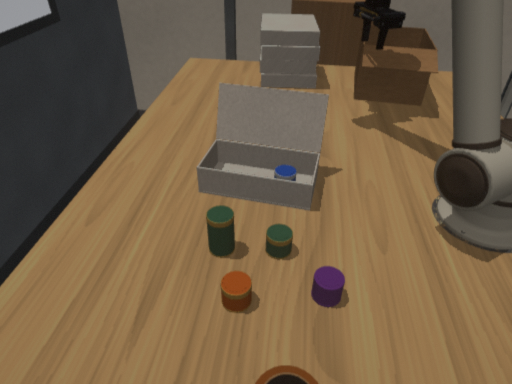

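The scene view shows these candidates:
- Low green tin with brass bands at scene (297,203) / side (279,240). This is the one I want.
- Tall green tin at (328,224) / (221,231).
- Orange tin at (371,210).
- Purple decoy at (323,177).
- Blue tin in the box at (193,215).

The box's rear half, away from the robot, is free.

```bash
cat > m.py <<'E'
from h import *
np.set_printoptions(precision=4,suppress=True)
a=cap('scene');b=cap('side')
def blob(c,seed,lo,hi):
    hsv=cv2.cvtColor(c['img'],cv2.COLOR_RGB2HSV);m=cv2.inRange(hsv,np.array(lo),np.array(hi))
    m=cv2.morphologyEx(m,cv2.MORPH_CLOSE,np.ones((9,1),np.uint8))
    n,l,st,ce=cv2.connectedComponentsWithStats(m)
    k=min([i for i in range(1,n) if st[i][4]>40],key=lambda i:np.hypot(*(ce[i]-seed)));x,y,w,h,A=st[k]
    return st[k],(x+(w-1)/2,y+(h-1)/2)
G=([60,80,15],[100,255,160])
for n,sa,sb,z in(('tin',(297,203),(279,240),.025),('tall',(328,224),(221,231),.0475)):
    for c,s in((a,sa),(b,sb)):
        st,uv=blob(c,s,*G);print(n,st,onplane(c,uv,z))
for s,c in(((193,215),a),((286,175),b)):
    st,uv=blob(c,s,[105,120,40],[130,255,255]);print('blue',st,onplane(c,uv,.03))
    
for uv in((147,276),(240,267),(228,179),(160,182)):print('scene rim',onplane(a,uv,.075))
for uv in((201,169),(312,183),(320,152),(211,146)):print('side rim',onplane(b,uv,.075))
A=cv2.resize(a['img'][165:245,270:390],None,fx=3.3,fy=3.3,interpolation=2);B=cv2.resize(a['img'][160:310,80:250],None,fx=2.3,fy=2.3,interpolation=2)
C=cv2.resize(b['img'][80:210,190:340],None,fx=2.6,fy=2.6)
o=np.zeros((345+264,790,3),np.uint8)[:600]
o[:264,:396]=A;o[:338,400:790]=C[:, :390];o[264:600,:391]=B[:336]
cv2.imwrite('pics/c.png',o[:,:,::-1])
E
python3 m.py
```

```text
tin [286 189  24  28 539] [0.4633 0.1636 0.025 ]
tin [269 226  13  13  94] [0.4719 0.1358 0.025 ]
tall [ 313  197   32   54 1162] [0.5793 0.177  0.0475]
tall [208 207  24  14 258] [0.5936 0.1183 0.0475]
blue [179 198  27  34 776] [ 0.4605 -0.0584  0.03  ]
blue [275 165  21  11 179] [ 0.4638 -0.0965  0.03  ]
scene rim [ 0.664  -0.1412  0.075 ]
scene rim [ 0.6797 -0.0143  0.075 ]
scene rim [0.4154 0.0242 0.075 ]
scene rim [ 0.3948 -0.111   0.075 ]
side rim [ 0.6612 -0.0045  0.075 ]
side rim [0.3991 0.0164 0.075 ]
side rim [ 0.3783 -0.1245  0.075 ]
side rim [ 0.6607 -0.1142  0.075 ]
```

View pics/c.png

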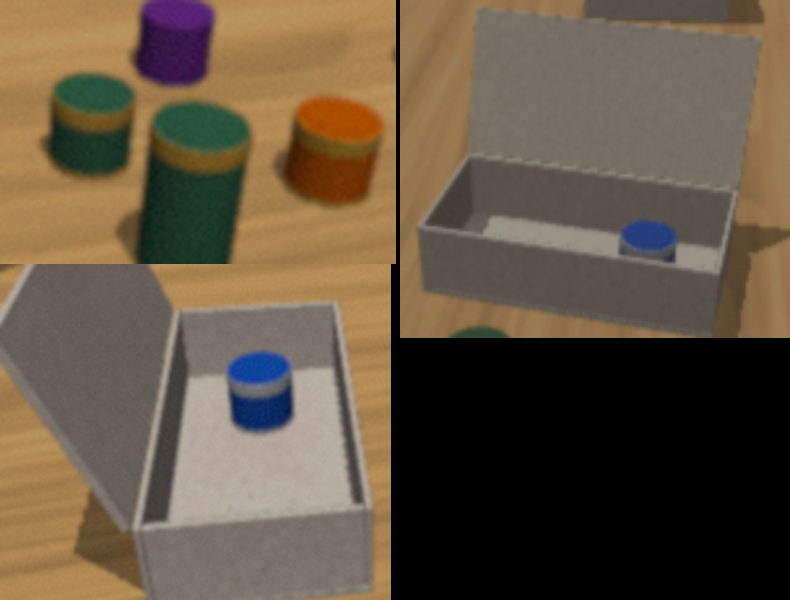

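The crop confirms it: the low green tin with a brass band stands at scene (297,203), next to the tall one. The blue tin is in the robot-side half of the box. Next I refine the box corners.

```bash
python3 - <<'E'
from h import *
np.set_printoptions(precision=4,suppress=True)
a=cap('scene');b=cap('side')
P=[onplane(a,u,.075) for u in((139.6,272.6),(241.3,266),(226.5,177.4),(157.4,180.9))]
Q=[onplane(b,u,.075) for u in((217.7,140),(199.2,168.5),(312.3,183),(319.6,153))]
for X in(P,Q):
    X=np.array(X);print(X[:,:2].tolist(),X.mean(0),cv2.minAreaRect(X[:,:2].astype(np.float32)))
print(onplane(b,(279,241),.025),onplane(a,(297.5,203),.025))
print(proj(b,(.463,.1636,.05)),proj(b,(.463,.1636,.0)))
E
```

```text
[[0.6544759773139562, -0.15081260558869258], [0.6781883911796263, -0.011989840094695642], [0.40773261518551607, 0.022662670475354363], [0.38881483982708365, -0.1158449214703185]] [ 0.5323 -0.064   0.075 ] ((0.5335016250610352, -0.0639173611998558), (0.140730082988739, 0.2733458876609802), 82.50154876708984)
[[0.6497293226210303, -0.14799168417581643], [0.665932012592694, -0.0059710095756116965], [0.3983887543434409, 0.016262897089719286], [0.3794252976746752, -0.11929224448397868]] [ 0.5234 -0.0642  0.075 ] ((0.5226786732673645, -0.06263163685798645), (0.142937570810318, 0.2729407548904419), 83.93933868408203)
[0.4617 0.1616 0.025 ] [0.4652 0.1629 0.025 ]
[278.939  232.6921] [277.6683 250.1965]
```

```bash
cat >> h.py <<'E'
def goal(p,yaw=None):
    "shift (mm, tool axes) and turn to TCP p, tool y at yaw deg, tool down"
    s=r.sense();R=np.array(s['ee_rot']);d=R.T@(np.array(p)-s['tcp_pos'])*1000
    t=np.zeros(3)
    if yaw is not None:
        a=np.radians(yaw);y=np.array([np.cos(a),np.sin(a),0]);z=np.array([0,0,-1.]);G=np.c_[np.cross(y,z),y,z]
        t=cv2.Rodrigues(R.T@G)[0].ravel()
    print('t',s['time_s'],'tcp',np.round(s['tcp_pos'],4),'shift',d.round(1),'turn',t.round(3),'F',np.round(s['wrist_force'],1),'g',s['gripper_width'],s['gripper_force'])
E
python3 - <<'E'
from h import *
goal((.3,-.35,.33),110.9);goal((.46,.155,.25),110.9)
a=cap('scene');print(onplane(a,(371,211),.025),onplane(a,(323,177),.025));print(r.capture('wrist')['hand_eye'])
E
```

```text
t 0.3 tcp [ 0.2229 -0.5837  0.2187] shift [-155.4  190.9 -111.2] turn [ 0.001 -0.    -0.   ] F [ 0.2  0.6 -0.4] g 1.0009913677955782 0.0
t 0.3 tcp [ 0.2229 -0.5837  0.2187] shift [-485.   605.5  -30.9] turn [ 0.001 -0.    -0.   ] F [ 0.2  0.6 -0.4] g 1.0009913677955782 0.0
[0.53252015 0.29946719 0.025     ] [0.36926869 0.26734902 0.025     ]
[[-2.53289453e-04 -9.64039463e-01 -2.65759008e-01  7.16908512e-02]
 [ 9.99999853e-01 -1.16998506e-04 -5.28667834e-04  6.70459661e-04]
 [ 4.78563248e-04 -2.65759103e-01  9.64039351e-01 -1.65782808e-01]
 [ 0.00000000e+00  0.00000000e+00  0.00000000e+00  1.00000000e+00]]
```

>>> {"op": "move_arm", "data": {"series": [{"grip": 1, "xyz": [0, 0, -50], "angular": [0, 0, 0]}, {"grip": 1, "xyz": [-30, 40, -100], "angular": [0, 0, 0]}, {"grip": 1, "xyz": [-70, 80, -110], "angular": [0, 0, 0]}, {"grip": 1, "xyz": [-485, 600, -110], "angular": [0, 0, 0]}, {"grip": 1, "xyz": [-485, 600, -110], "angular": [0, 0, 0]}, {"grip": 1, "xyz": [-485, 600, -110], "angular": [0, 0, 0]}, {"grip": 1, "xyz": [-485, 600, -110], "angular": [0, 0, 0]}, {"grip": 1, "xyz": [-485, 600, -110], "angular": [0, 0, 0]}, {"grip": 1, "xyz": [-485, 600, -110], "angular": [0, 0, 0]}, {"grip": 1, "xyz": [-485, 600, -110], "angular": [0, 0, 0]}]}}

```text
time_s: 1.4
tcp_pos: [0.358, -0.1712, 0.3255]
ee_rot: [[-0.934, -0.356, 0.002], [-0.356, 0.934, -0.0], [-0.001, -0.001, -1.0]]
wrist_force: [1.2, -0.7, -0.3]
gripper_width: 0.998
gripper_force: 0.0
```

```bash
python3 -c "
from h import *
goal((.46,.155,.23),110.9)"
```

```text
t 1.4 tcp [ 0.358  -0.1712  0.3255] shift [-211.4  268.5   95.6] turn [-0.001  0.001 -0.   ] F [ 1.2 -0.7 -0.3] g 0.9979491455915028 0.0
```

>>> {"op": "move_arm", "data": {"series": [{"grip": 1, "xyz": [-200, 260, 0], "angular": [0, 0, 0]}, {"grip": 1, "xyz": [-200, 260, 0], "angular": [0, 0, 0]}, {"grip": 1, "xyz": [-200, 260, 0], "angular": [0, 0, 0]}, {"grip": 1, "xyz": [-200, 260, 0], "angular": [0, 0, 0]}, {"grip": 1, "xyz": [-200, 260, 90], "angular": [0, 0, 0]}, {"grip": 1, "xyz": [-200, 260, 90], "angular": [0, 0, 0]}, {"grip": 1, "xyz": [-200, 260, 90], "angular": [0, 0, 0]}, {"grip": 1, "xyz": [-200, 260, 90], "angular": [0, 0, 0]}, {"grip": 1, "xyz": [-200, 260, 90], "angular": [0, 0, 0]}, {"grip": 1, "xyz": [-200, 260, 90], "angular": [0, 0, 0]}]}}

```text
time_s: 2.4
tcp_pos: [0.4523, 0.1408, 0.2358]
ee_rot: [[-0.934, -0.357, 0.001], [-0.357, 0.934, 0.0], [-0.001, -0.0, -1.0]]
wrist_force: [-0.7, -0.0, 0.9]
gripper_width: 1.0
gripper_force: 0.0
```

```bash
python3 - <<'E'
from h import *
s=r.sense();c=cap('wrist','d.png')
print(proj(c,(.464,.163,.05),s))
hsv=cv2.cvtColor(c['img'],cv2.COLOR_RGB2HSV);m=cv2.inRange(hsv,np.array([60,80,30]),np.array([100,255,200]))
n,l,st,ce=cv2.connectedComponentsWithStats(m)
for k in range(1,n):
    if st[k][4]>300: print(st[k],ce[k],onplane(c,ce[k],.05,s))
goal((.464,.163,.041),110.9)
E
```

```text
[269.02713913 182.30430803]
t 2.45 tcp [0.4524 0.1406 0.2362] shift [-18.4  16.8 195.3] turn [ 0.     0.002 -0.001] F [-0.1 -0.1 -0.2] g 1.0035284938755735 0.0
```

View pics/d.png

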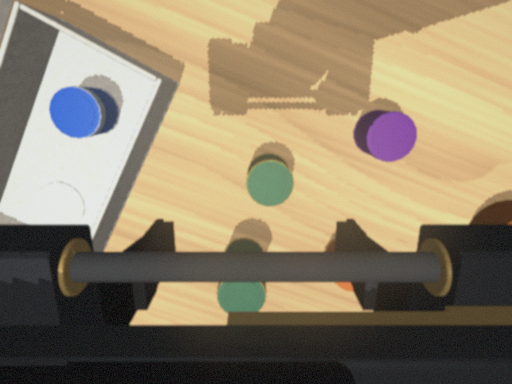

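The wrist view shows the low green tin's top at (270,182), within a pixel of my prediction of (269,182). The blue tin is at (77,111), and there is a paper disc outline at (60,200). I can descend.

>>> {"op": "move_arm", "data": {"series": [{"grip": 1, "xyz": [-18, 17, 30], "angular": [0, 0, 0]}, {"grip": 1, "xyz": [-18, 17, 75], "angular": [0, 0, 0]}, {"grip": 1, "xyz": [-18, 17, 120], "angular": [0, 0, 0]}, {"grip": 1, "xyz": [-18, 17, 155], "angular": [0, 0, 0]}, {"grip": 1, "xyz": [-18, 17, 180], "angular": [0, 0, 0]}, {"grip": 1, "xyz": [-18, 17, 195], "angular": [0, 0, 0]}, {"grip": 1, "xyz": [-18, 17, 195], "angular": [0, 0, 0]}, {"grip": 0.3, "xyz": [-18, 17, 195], "angular": [0, 0, 0]}, {"grip": 0.3, "xyz": [-18, 17, 195], "angular": [0, 0, 0]}, {"grip": 0.3, "xyz": [-18, 17, 195], "angular": [0, 0, 0]}]}}

```text
time_s: 3.45
tcp_pos: [0.4637, 0.1639, 0.0414]
ee_rot: [[-0.934, -0.357, 0.003], [-0.357, 0.934, 0.002], [-0.003, 0.001, -1.0]]
wrist_force: [0.1, 0.8, -0.1]
gripper_width: 0.811
gripper_force: 0.0
```

>>> {"op": "move_arm", "data": {"series": [{"grip": 0.3, "xyz": [0, 0, 0], "angular": [0, 0, 0]}, {"grip": 0.3, "xyz": [0, 0, 0], "angular": [0, 0, 0]}, {"grip": 0.3, "xyz": [0, 0, 0], "angular": [0, 0, 0]}, {"grip": 0.3, "xyz": [0, 0, 0], "angular": [0, 0, 0]}, {"grip": 0.3, "xyz": [0, 0, 0], "angular": [0, 0, 0]}]}}

```text
time_s: 3.95
tcp_pos: [0.4631, 0.1636, 0.0405]
ee_rot: [[-0.934, -0.357, 0.001], [-0.357, 0.934, 0.0], [-0.001, -0.0, -1.0]]
wrist_force: [-1.3, 0.0, 5.3]
gripper_width: 0.603
gripper_force: 30.0
```

```bash
python3 -c "
from h import *
goal((.464,.163,.20),110.9);goal((.5925,-.072,.20),173.1)"
```

```text
t 3.95 tcp [0.4631 0.1636 0.0405] shift [  -0.7   -0.9 -159.5] turn [-0.     0.001  0.   ] F [-1.3  0.   5.3] g 0.6030999064010333 30.00113993883133
t 3.95 tcp [0.4631 0.1636 0.0405] shift [ -36.8 -266.3 -159.5] turn [-0.     0.    -1.085] F [-1.3  0.   5.3] g 0.6030999064010333 30.00113993883133
```

>>> {"op": "move_arm", "data": {"series": [{"grip": 0.3, "xyz": [0, 0, -30], "angular": [0, 0, 0]}, {"grip": 0.3, "xyz": [0, 0, -75], "angular": [0, 0, 0]}, {"grip": 0.3, "xyz": [0, 0, -120], "angular": [0, 0, 0]}, {"grip": 0.3, "xyz": [0, 0, -160], "angular": [0, 0, 0]}, {"grip": 0.3, "xyz": [-5, -40, -160], "angular": [0, 0, -0.13]}, {"grip": 0.3, "xyz": [-10, -80, -160], "angular": [0, 0, -0.26]}, {"grip": 0.3, "xyz": [-16, -120, -160], "angular": [0, 0, -0.4]}, {"grip": 0.3, "xyz": [-22, -160, -160], "angular": [0, 0, -0.54]}, {"grip": 0.3, "xyz": [-27, -200, -160], "angular": [0, 0, -0.68]}, {"grip": 0.3, "xyz": [-32, -235, -160], "angular": [0, 0, -0.82]}]}}

```text
time_s: 4.95
tcp_pos: [0.5767, -0.0463, 0.1988]
ee_rot: [[-0.372, -0.928, -0.002], [-0.928, 0.372, 0.0], [0.0, 0.002, -1.0]]
wrist_force: [-1.3, -0.3, -2.0]
gripper_width: 0.608
gripper_force: 30.0
```

```bash
python3 -c "
from h import *
goal((.5925,-.072,.20),173.1)"
```

```text
t 4.95 tcp [ 0.5767 -0.0463  0.1988] shift [ 18.  -24.2  -1.3] turn [ 0.002 -0.    -0.261] F [-1.3 -0.3 -2. ] g 0.6076136117046789 29.998046457767487
```

>>> {"op": "move_arm", "data": {"series": [{"grip": 0.3, "xyz": [10, -12, 0], "angular": [0, 0, -0.13]}, {"grip": 0.3, "xyz": [19, -24, 0], "angular": [0, 0, -0.265]}, {"grip": 0.3, "xyz": [19, -24, 0], "angular": [0, 0, -0.265]}, {"grip": 0.3, "xyz": [19, -24, 0], "angular": [0, 0, -0.265]}]}}

```text
time_s: 5.35
tcp_pos: [0.591, -0.0712, 0.1988]
ee_rot: [[-0.124, -0.992, -0.002], [-0.992, 0.124, 0.0], [-0.0, 0.002, -1.0]]
wrist_force: [0.8, 0.8, -1.5]
gripper_width: 0.607
gripper_force: 30.0
```

```bash
python3 - <<'E'
from h import *
goal((.5925,-.072,.0475),173.1)
s=r.sense();cap('wrist','e.png')
c=cap('scene');print('tin expect',proj(c,(.5925,-.072,.15)))
E
```

```text
t 5.35 tcp [ 0.591  -0.0712  0.1988] shift [  0.6  -1.9 151.3] turn [ 0.002  0.    -0.004] F [ 0.8  0.8 -1.5] g 0.6068129584107375 29.999531507492065
tin expect [187.83365785 196.52441143]
```

View pics/e.png

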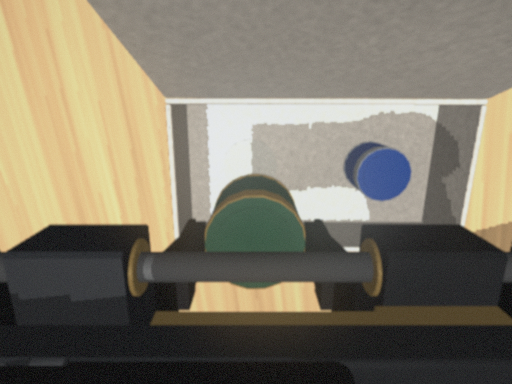

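The view shows the tin held over the left half. The hinge rim lies at row 101, with its corners at (168,101) and (487,101), and the blue tin is at (382,172). I'll check the box pose from those rim corners.

```bash
python3 - <<'E'
from h import *
s=r.sense();c=cap('wrist')
p,q,b=[onplane(c,u,z,s) for u,z in(((167,101),.075),((487,101),.075),((384,174),.055))]
d=(p-q);L=np.hypot(*d[:2]);d/=L;n=np.array([d[1],-d[0],0])
m=(p+q)/2-.0725*n;print(p,q,L,'yaw',np.degrees(np.arctan2(d[1],d[0])),'centre',m,'blue',b,'boxxy',(b-m)@n,(b-m)@d, 'tcp in box',(s['tcp_pos']-m)@n,(s['tcp_pos']-m)@d)
E
```

```text
[ 0.65834283 -0.14920012  0.075     ] [ 0.38354738 -0.11544245  0.075     ] 0.2768611907320364 yaw -7.003499383647163 centre [ 0.52978503 -0.06036223  0.075     ] blue [ 0.465529   -0.05568436  0.055     ] boxxy 0.0031917694502956754 -0.0643469679168141 tcp in box 0.0027056939080051306 0.062152239890871826
```

>>> {"op": "move_arm", "data": {"series": [{"grip": 0.3, "xyz": [-3, -3, 40], "angular": [0, 0, 0]}, {"grip": 0.3, "xyz": [-3, -3, 80], "angular": [0, 0, 0]}, {"grip": 0.3, "xyz": [-3, -3, 110], "angular": [0, 0, 0]}, {"grip": 0.3, "xyz": [-3, -3, 130], "angular": [0, 0, 0]}, {"grip": 0.3, "xyz": [-3, -3, 145], "angular": [0, 0, 0]}, {"grip": 0.3, "xyz": [-3, -3, 151], "angular": [0, 0, 0]}, {"grip": 0.3, "xyz": [-3, -3, 151], "angular": [0, 0, 0]}, {"grip": 0.3, "xyz": [-3, -3, 151], "angular": [0, 0, 0]}]}}

```text
time_s: 6.3
tcp_pos: [0.5958, -0.0683, 0.05]
ee_rot: [[-0.12, -0.993, 0.002], [-0.993, 0.12, -0.0], [-0.0, -0.002, -1.0]]
wrist_force: [0.0, 0.0, -1.7]
gripper_width: 0.607
gripper_force: 30.0
```

>>> {"op": "move_arm", "data": {"series": [{"grip": 0.3, "xyz": [0, 0, 2], "angular": [0, 0, 0]}, {"grip": 0.3, "xyz": [0, 0, 3], "angular": [0, 0, 0]}, {"grip": 0.3, "xyz": [0, 0, 3], "angular": [0, 0, 0]}]}}

```text
time_s: 6.6
tcp_pos: [0.5951, -0.0687, 0.0463]
ee_rot: [[-0.121, -0.993, 0.001], [-0.993, 0.121, 0.0], [-0.0, -0.001, -1.0]]
wrist_force: [0.1, 0.7, -1.9]
gripper_width: 0.605
gripper_force: 30.0
```

>>> {"op": "move_arm", "data": {"series": [{"grip": 0.8, "xyz": [0, 0, 0], "angular": [0, 0, 0]}, {"grip": 0.9, "xyz": [0, 0, 0], "angular": [0, 0, 0]}, {"grip": 0.9, "xyz": [0, 0, 0], "angular": [0, 0, 0]}, {"grip": 0.9, "xyz": [0, 0, 0], "angular": [0, 0, 0]}, {"grip": 0.9, "xyz": [0, 0, -5], "angular": [0, 0, 0]}, {"grip": 0.9, "xyz": [0, 0, -30], "angular": [0, 0, 0]}, {"grip": 0.9, "xyz": [0, 0, -75], "angular": [0, 0, 0]}, {"grip": 0.9, "xyz": [0, 0, -120], "angular": [0, 0, 0]}, {"grip": 0.9, "xyz": [0, 0, -170], "angular": [0, 0, 0]}, {"grip": 0.9, "xyz": [0, 0, -210], "angular": [0, 0, 0]}]}}

```text
time_s: 7.6
tcp_pos: [0.5954, -0.0688, 0.2599]
ee_rot: [[-0.12, -0.993, 0.004], [-0.993, 0.12, -0.0], [-0.0, -0.004, -1.0]]
wrist_force: [0.9, -0.4, 0.6]
gripper_width: 0.901
gripper_force: 0.0
```

```bash
python3 - <<'E'
from h import *
goal((.5925,-.072,.25),173.1)
a=cap('scene')['img'][130:310,60:270];b=cap('side')['img'][70:220,180:350]
o=np.zeros((360,800,3),np.uint8);o[:,:400]=cv2.resize(a,(400,360));o[:352,400:]=cv2.resize(b,(400,352))
cv2.imwrite('pics/f.png',o[:,:,::-1])
E
```

```text
t 7.6 tcp [ 0.5954 -0.0688  0.2599] shift [3.5 2.5 9.9] turn [-0.004  0.    -0.   ] F [ 0.9 -0.4  0.6] g 0.9006238396820456 0.0
```

View pics/f.png

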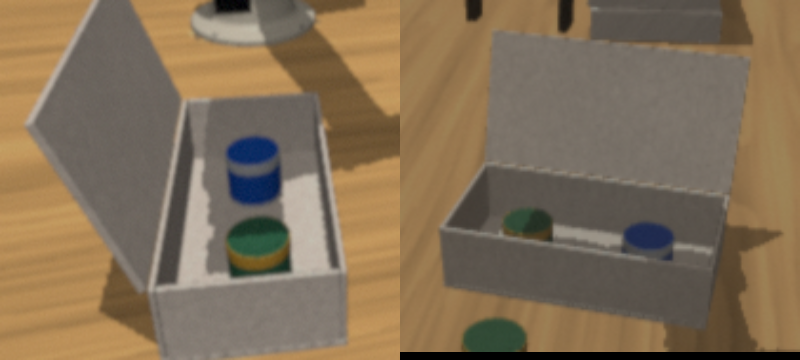

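The tin stands released in the free half and the lid is still open. Next I go over the lid and get behind it with the fingers shut.

>>> {"op": "move_arm", "data": {"series": [{"grip": 0.0, "xyz": [0, 10, -45], "angular": [0, 0, 0]}, {"grip": 0.0, "xyz": [45, 30, -50], "angular": [0, 0, 0]}, {"grip": 0.0, "xyz": [90, 50, -50], "angular": [0, 0, 0]}, {"grip": 0.0, "xyz": [135, 60, -50], "angular": [0, 0, 0]}, {"grip": 0.0, "xyz": [180, 60, -50], "angular": [0, 0, 0]}, {"grip": 0.0, "xyz": [185, 60, -50], "angular": [0, 0, 0]}, {"grip": 0.0, "xyz": [185, 60, -20], "angular": [0, 0, 0]}, {"grip": 0.0, "xyz": [185, 60, 20], "angular": [0, 0, 0]}, {"grip": 0.0, "xyz": [185, 60, 55], "angular": [0, 0, 0]}, {"grip": 0.0, "xyz": [185, 60, 55], "angular": [0, 0, 0]}]}}

```text
time_s: 8.7
tcp_pos: [0.5096, -0.2437, 0.1957]
ee_rot: [[-0.122, -0.993, -0.011], [-0.993, 0.122, 0.004], [-0.002, 0.012, -1.0]]
wrist_force: [-0.9, 0.2, -0.6]
gripper_width: 0.079
gripper_force: 0.0
```

```bash
python3 - <<'E'
from h import *
goal((.525,-.10,.205),173.1)
cap('side','g.png')
E
```

```text
t 8.7 tcp [ 0.5096 -0.2437  0.1957] shift [-144.5    2.3   -9. ] turn [ 0.012  0.002 -0.001] F [-0.9  0.2 -0.6] g 0.07853933647157545 0.0
```

View pics/g.png

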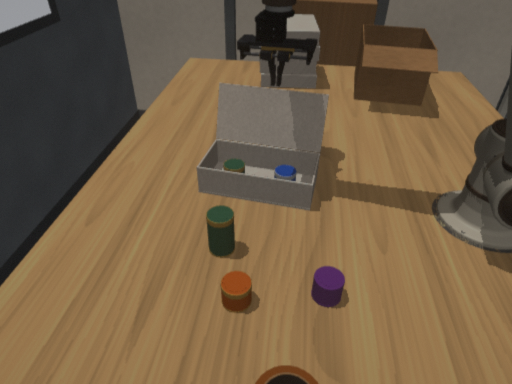

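The side view shows the closed fingers just behind the lid's upper edge, near (275,85), and everything else is in place. I can push.

>>> {"op": "move_arm", "data": {"series": [{"grip": 0.0, "xyz": [-20, 0, 0], "angular": [0, 0, 0]}, {"grip": 0.0, "xyz": [-40, 0, 0], "angular": [0, 0, 0]}, {"grip": 0.0, "xyz": [-52, 0, 0], "angular": [0, 0, 0]}, {"grip": 0.0, "xyz": [-64, 0, 0], "angular": [0, 0, 0]}, {"grip": 0.0, "xyz": [-76, 0, 0], "angular": [0, 0, 0]}, {"grip": 0.0, "xyz": [-88, 0, 0], "angular": [0, 0, 0]}, {"grip": 0.0, "xyz": [-100, 0, 0], "angular": [0, 0, 0]}, {"grip": 0.0, "xyz": [-112, 0, 0], "angular": [0, 0, 0]}, {"grip": 0.0, "xyz": [-124, 0, 0], "angular": [0, 0, 0]}, {"grip": 0.0, "xyz": [-136, 0, 0], "angular": [0, 0, 0]}]}}

```text
time_s: 9.75
tcp_pos: [0.5296, -0.109, 0.2008]
ee_rot: [[-0.121, -0.993, -0.0], [-0.993, 0.121, 0.0], [0.0, 0.0, -1.0]]
wrist_force: [-0.2, 0.2, 0.7]
gripper_width: 0.004
gripper_force: 0.0
```

>>> {"op": "move_arm", "data": {"series": [{"grip": 0.0, "xyz": [-10, 0, 0], "angular": [0, 0, 0]}, {"grip": 0.0, "xyz": [-20, 0, 0], "angular": [0, 0, 0]}, {"grip": 0.0, "xyz": [-20, 0, -30], "angular": [0, 0, 0]}, {"grip": 0.0, "xyz": [-20, 0, -70], "angular": [0, 0, 0]}, {"grip": 0.0, "xyz": [-20, 0, -70], "angular": [0, 0, 0]}, {"grip": 0.0, "xyz": [-20, 0, -70], "angular": [0, 0, 0]}]}}

```text
time_s: 10.35
tcp_pos: [0.5323, -0.0897, 0.2719]
ee_rot: [[-0.121, -0.993, 0.002], [-0.993, 0.121, 0.001], [-0.001, -0.002, -1.0]]
wrist_force: [0.2, -0.9, -1.3]
gripper_width: 0.007
gripper_force: 0.0
```

```bash
python3 - <<'E'
from h import *
goal((.525,-.10,.205),173.1)
a=cap('scene')['img'][130:310,60:270];b=cap('side')['img'][70:220,180:350]
o=np.zeros((360,800,3),np.uint8);o[:,:400]=cv2.resize(a,(400,360));o[:352,400:]=cv2.resize(b,(400,352))
cv2.imwrite('pics/i.png',o[:,:,::-1])
E
```

```text
t 10.35 tcp [ 0.5323 -0.0897  0.2719] shift [11.2  6.2 66.9] turn [-0.002  0.001 -0.001] F [ 0.2 -0.9 -1.3] g 0.006904595328314425 0.0
```

View pics/i.png

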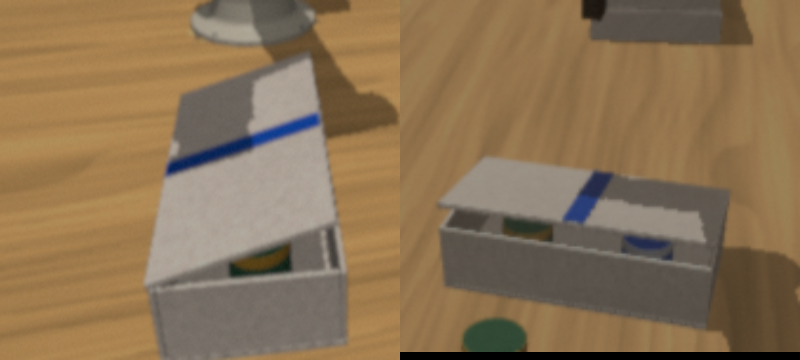

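The lid is partly down, with its free edge still above the rim and both tins upright. It may still be falling, so I'll wait and look again.

>>> {"op": "move_arm", "data": {"series": [{"grip": 0, "xyz": [0, 0, 0], "angular": [0, 0, 0]}, {"grip": 0, "xyz": [0, 0, 0], "angular": [0, 0, 0]}, {"grip": 0, "xyz": [0, 0, 0], "angular": [0, 0, 0]}, {"grip": 0, "xyz": [0, 0, 0], "angular": [0, 0, 0]}, {"grip": 0, "xyz": [0, 0, 0], "angular": [0, 0, 0]}, {"grip": 0, "xyz": [0, 0, 0], "angular": [0, 0, 0]}, {"grip": 0, "xyz": [0, 0, 0], "angular": [0, 0, 0]}, {"grip": 0, "xyz": [0, 0, 0], "angular": [0, 0, 0]}]}}

```text
time_s: 11.25
tcp_pos: [0.532, -0.0902, 0.271]
ee_rot: [[-0.121, -0.993, 0.0], [-0.993, 0.121, 0.0], [-0.0, -0.0, -1.0]]
wrist_force: [0.4, -0.1, 0.5]
gripper_width: 0.006
gripper_force: 0.0
```

```bash
python3 - <<'E'
from h import *
goal((.525,-.10,.205),173.1)
a=cap('scene')['img'][130:310,60:270];b=cap('side')['img'][70:220,180:350]
o=np.zeros((360,800,3),np.uint8);o[:,:400]=cv2.resize(a,(400,360));o[:352,400:]=cv2.resize(b,(400,352))
cv2.imwrite('pics/j.png',o[:,:,::-1])
E
```

```text
t 11.25 tcp [ 0.532  -0.0902  0.271 ] shift [10.6  5.7 66. ] turn [-0.     0.    -0.001] F [ 0.4 -0.1  0.5] g 0.005643713348734237 0.0
```

View pics/j.png

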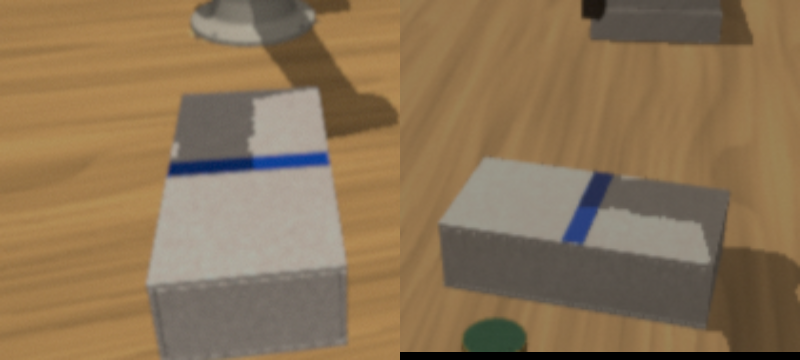

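The lid is now flush with the rim on all sides. I'll let it rest briefly, then hand in.

>>> {"op": "move_arm", "data": {"series": [{"grip": 0, "xyz": [0, 0, -20], "angular": [0, 0, 0]}, {"grip": 0, "xyz": [0, 0, -20], "angular": [0, 0, 0]}, {"grip": 0, "xyz": [0, 0, -20], "angular": [0, 0, 0]}, {"grip": 0, "xyz": [0, 0, -20], "angular": [0, 0, 0]}]}}

```text
time_s: 11.75
tcp_pos: [0.5315, -0.0901, 0.2901]
ee_rot: [[-0.121, -0.993, -0.001], [-0.993, 0.121, 0.0], [-0.0, 0.001, -1.0]]
wrist_force: [-0.3, 0.1, -0.1]
gripper_width: 0.004
gripper_force: 0.0
```

```bash
python3 -c "
from station import r
print(r.finish_job())"
```

```text
the job is handed in; nothing more can be done
None
```

The job is handed in at about 11.8 s: the low green tin stands beside the blue tin in the box and the lid is flush on all sides in both camera views; the hand-in returned no verdict.

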